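# Click the card stand round and hold a spring clip open astride the card

## Robot

A 6-joint arm with a two-finger parallel gripper is mounted at the origin on the work surface. World frame = base frame: x ahead of the robot, y to its left, z up, the work surface at z = 0. Lengths are in m, angles in rad, forces in N, time in s.
With the tool pointing down it reaches from about 0.375 to 0.9 m from the base axis. Payload 3.1 kg.
Tool frame: the origin (TCP) lies on the centre line of the jaws, within the pads' length; the fingertips stand robot.tip_reach ahead of it and the grasp point (between the pads) is the TCP (robot.tip_reach is the distance from the TCP to the fingertips, in m); z points along the fingers, y is the direction in which the jaws open and shut (so a half turn about z gives the same grasp; the last joint's range is limited). The gripper opens to 87 mm and grips with 3 to 60 N. Pads are 19 mm wide; open, the fingers measure 117 mm over their backs; the gripper's body (75 mm by 190 mm) begins 51 mm behind the grasp point.
Start: joints at [-1.333, 0.527, 1.433, -0, 1.181, -0.178], TCP at [0.252, -0.572, 0.242] pointing down, gripper open.
Joint ranges: [-3.08, 3.08], [-0.75, 2.2], [0.22, 2.44], [-1.43, 4.57], [0, 2.65], [-2.85, 2.85]. Speed limits (rad/s): [2.79, 2.79, 3.14, 3.14, 3.14, 3.14].

## Interface

Orientations are given as a unit quaternion [x, y, z, w].
In Python, from rig import telemetry, viewer, robot gives the robot as it stands. The module is installed in compiled form; this text tells all that it offers.
- The arm moves only by the tool step_arm, never from a script. Its argument "targets" is a list of rows, each an object of numbers: "dx", "dy", "dz": the shift along the tool's x, y, z in m; "rx", "ry", "rz": the turn, a rotation vector about the tool's x, y, z in degrees. In form: [{"dx": .., "dy": .., "dz": .., "rx": .., "ry": .., "rz": ..}, ...]. A call has exactly 5 rows; each row is the pose to reach, as a shift and turn from the pose measured when the call began, along the tool's axes at that moment; what a row does not reach only later rows make up. A row lasts 1/8 s, in which the tool goes at most 62.5 mm and 10.7 degrees, less where a joint would pass 70% of its speed; a pose out of reach is approached as far as the arm can. A call with a gripper value outside its range is refused whole. "gripper" is the opening, from 0 (shut) to 1 (fully open), set as the call begins (left out, the last holds). The fingers move at their own pace and stop on an object; "force" is the grip in N (left out, the last holds). Time passes only in rows, so rows that repeat a pose let the fingers close, or fill a call up. It gives the time, the measured TCP pose, the force and the opening at its end, in the units of the state.
- telemetry.get_obs(): the state, without advancing time (a new reading comes with each control period).
- viewer.camera(name): name is "scene" or "top" or "wrist"; returns a dict with "img" (420x560x3 uint8, blue, green, red), "depth" (420x560 float32, m along the optical axis (not along the pixel's ray), 0 where there is no reading), "K" (3x3 intrinsics, pixels), "R" (3x3) and "t" (3): a world point X has camera coordinates R X + t. Camera axes: x right, y down, z forward; pixel columns grow to the right and rows downward; lengths in m; the calibration is good to about 2 mm. A picture is of the moment at which its call begins.
- robot.hand_in(): hands the job in, once; it reports no verdict.
The state is a dict: "time": time; "q": joint angles; "joint_velocities": joint speeds; "joint_torque": joint torques, N m; "position": TCP position; "tool_rot": TCP orientation; "ft_force": force on the tool from outside, world axes, zero at the start; "moment": the same for the moment, N m; "grip_width": finger opening in m.
Only numpy, scipy, OpenCV 4.12 (cv2) and the standard library are available. Lean on these libraries where they do the work, as an engineer would, in place of code of your own. Each camera call takes 0.05 s, during which the arm holds its last target.

## Task

Turn the wooden card stand anticlockwise (seen from above) by its upright knob until it clicks and stays (up to a quarter turn on, when the plunger on the base sits between the two pins on the rim). Then squeeze the spring clip open by its levers, take it off the pegboard, and hold it wide open, jaws down, astride the middle of the card's top edge with both jaw tips about a centimetre and a half below the edge and clear of the card on either side, so that a photo can be slipped in. Finish while still holding the clip gaping there, do not let it close or let go, and leave everything else on the desk where it is.

Things in the scene. Friction and masses are not known exactly. Their poses are not given: they have to be found in the camera images.
- stand: Square wooden base plate, 200 x 200 x 12 mm, fixed to the desk. Origin: centre of its underside, on the turntable's vertical axis. A block at its +y edge (24 x 30 mm, 22 mm high) carries a steel spring plunger facing the turntable's rim; at the click it sits between two steel pins on the rim.
- turntable (a joint): Angle of the round wooden turntable (170 mm diameter, top at 26 mm height), rad, growing anticlockwise from above. 0: knob towards the stand's own -y. Starts at 0 to 0.45, stays where left (slight friction). Only click: 1.57 (knob towards the stand's +x). From 1.37 to 1.48 it pushes back, up to 6 N at the knob; past that it draws itself to 1.57. Can be overshot (hard stop 2.0).
- knob_top (a point): Top centre of the turntable's knob: an upright round wooden post, 16 mm diameter, 45 mm high above the turntable's top (its top is 71 mm above the desk), 65 mm from the axis. It does not spin itself.
- card_edge (a point): Middle of the top edge of a stiff grey card, 90 mm wide, 3 mm thick, its top 115 mm above the desk, upright in a slotted block (top at 46 mm height) fixed on the turntable, its plane 25 mm from the axis on the side away from the knob. Site axes: x along the card's width, y through its thickness, z up. At the click the width runs along the stand's own y.
- pegboard: Wooden pegboard lying flat on the desk, fixed, 190 x 110 x 18 mm, with holes, short pegs (18 mm high) and an upright plywood lath 120 mm long, 6 mm thick, rising 22 mm above the board along its middle. Origin at the centre of the underside, x along the lath (its long side), y across it.
- clip: White plastic spring clip (clothes-peg kind) of two hinged halves, 24 mm wide along its pin, 77 mm tall, 45 g; starts upright on the pegboard, levers up, jaws biting the lath, tips on the board. Body = the half on the -y side: x along the pin, z from jaws to levers, y towards the other half; origin at jaw-tip height, midway between the jaws as it starts.
- clip_pivot (a point): Centre of the clip's pin, 36 mm above the jaw tips, 54 mm above the desk at the start. Above it two levers (42 mm long, 24 mm wide) splay out: 44 mm across their outsides at the top, 35 mm across 25 mm above the pin, 20 mm across when squeezed parallel (the stop). Grip them 15 to 35 mm above the pin, squeezing along the clip's y with 30 N or more.
- clip_arm (a joint): Opening angle between the clip's halves, rad: -0.16 shut on nothing, 0 biting the 6 mm lath (jaws parallel), 0.56 fully open (stop, levers parallel). The spring takes about 8 N at 30 mm above the pin at the stop. When squeezed, each half turns by half the angle.
- tip_a (a point): Middle of the inner edge of the jaw tip of the clip's -y half.
- tip_b (a point): Middle of the inner edge of the jaw tip of the clip's +y half (6 mm from tip_a on the lath, about 26 mm fully open).
- bowl: Bystander: white ceramic bowl, 100 mm across, 45 mm high, a marble in it.
- marble_center (a point): Bystander: centre of a glass marble, 20 mm diameter, lying in the bowl.
- tiffin: Bystander: round steel tiffin box with latch and bail, 118 mm across, 128 mm high.
- pencil: Bystander: pencil with a silicone tip, 180 mm long, 8 mm thick, lying along its x.
- stapler: Bystander: blue plastic stapler, 130 x 34 mm, 50 mm high, lying between pegboard and card stand.
- tumbler: Bystander: steel tumbler, 60 mm across, 100 mm high.
- jar: Bystander: amber glass jar, 60 mm across, 90 mm high.
There are look-alikes about, which are no part of the job. Of the things that look like the pegboard, take the one that is farthest from the robot's base at the start. Several things have the shape of the clip; the one meant has the colours described above.

How it is judged:
On the way, in this order (a step that is already met when the one before it is completed fails the run):
1. the turntable sits in its click (joint within 0.06 rad of 1.57), at rest (value of joint turntable between 1.51 and 1.63 rad and velocity of joint turntable between -0.05 and 0.05 rad/s), for 0.3 s.
2. the clip is squeezed open in the fingers (clip_arm above 0.3) and lifted clear of the pegboard (value of joint clip_arm above 0.3 rad and height (world z) of clip_pivot above 0.09 m and contact force between clip and pegboard below 0.2 N and contact force between the fingers and clip above 3 N), for 0.2 s.
At the end, for the whole second after the job is handed in: Turntable in its click (1.57 +- 0.06 rad); fingers hold the clip still and open (over 0.4 rad), levers up; a jaw tip each side of the card, 4 mm or more from its mid-plane, 6 to 27 mm below its top edge, within 20 mm of mid-width; under 1 N on card and stand, none on pegboard (value of joint turntable between 1.51 and 1.63 rad and value of joint clip_arm above 0.4 rad and contact force between the fingers and clip above 3 N and contact force between clip and stand below 1 N and contact force between clip and pegboard below 0.2 N and linear speed of clip below 0.03 m/s and ((y of tip_a in the frame of card_edge above 0.004 m and y of tip_b in the frame of card_edge below -0.004 m) or (y of tip_a in the frame of card_edge below -0.004 m and y of tip_b in the frame of card_edge above 0.004 m)) and z of tip_a in the frame of card_edge between -0.027 and -0.006 m and z of tip_b in the frame of card_edge between -0.027 and -0.006 m and z of clip_pivot in the frame of card_edge above 0.003 m and x of tip_a in the frame of card_edge between -0.02 and 0.02 m and x of tip_b in the frame of card_edge between -0.02 and 0.02 m); the arm keeps its last pose, push and grip.
It fails at once if a bystander is shoved by more than 30 mm (distance of any of bowl, tiffin, pencil, stapler, tumbler, jar from where it was at the start of the episode above 0.03 m).
It fails at once if the marble leaves the bowl (horizontal distance between marble_center and bowl above 0.05 m).
It also fails if it takes over 58 s, if anything falls off the work surface, if the arm or the gripper's body presses on something with over 40 N, if the wrist force passes 120 N, or if a joint passes its speed limit or range.

## Working session

There is one attempt and no reset: what is moved stays moved. The work goes in short steps, Python scripts to look and compute and a tool call to move; the robot and the scene stay as the last step left them, time stands still between calls to the robot, and variables do not carry over. Pictures are saved under pics/ and viewed, and the job is handed in when it is done.

Besides the shell and the picture viewer there is one more tool, called after "Request:" as a command line: name --argument value ..., lists and objects as JSON in quotes. step_arm: Moves the arm, as the interface text tells. Its arguments: {"type":"object","properties":{"targets":{"type":"array"},"gripper":{"type":"number"},"force":{"type":"number"}},"required":["targets"]}

```bash
mkdir -p pics; python3 - <<'E'
from rig import telemetry, viewer, robot
import cv2
print(telemetry.get_obs(), robot.tip_reach)
import pickle
for n in ["scene","top","wrist"]:
    c=viewer.camera(n); cv2.imwrite(f"pics/{n}0.png",c["img"]); pickle.dump(c,open(f"{n}0.pkl","wb"))
    print(n,c["K"].tolist(),c["R"].tolist(),c["t"])
E
```

```text
{'time': 0.0, 'q': array([-1.33348869e+00,  5.28477340e-01,  1.43388161e+00, -1.58169091e-05,
        1.18137933e+00, -1.78489282e-01]), 'joint_velocities': array([ 3.71306394e-05,  7.98188874e-04,  9.06289958e-04,  1.10545720e-03,
       -7.43590695e-04, -2.73647569e-04]), 'joint_torque': array([ 2.09993250e-04, -4.40044534e+01, -1.76594424e+01,  6.32050401e-02,
        5.83366491e-02, -1.55919538e-04]), 'position': array([ 0.25231652, -0.57106366,  0.2405713 ]), 'tool_rot': array([ 9.78465657e-01,  2.06406897e-01, -3.88559584e-05, -1.07213377e-03]), 'ft_force': array([0.41599294, 0.26605192, 0.27158327]), 'moment': array([-0.01778547,  0.00484912, -0.02892084]), 'grip_width': 0.08696826340075056} 0.019
scene [[486.6292076118373, 0.0, 280.73322295082386], [0.0, 486.6292076118373, 206.40364222847475], [0.0, 0.0, 1.0]] [[-0.4524817940274669, 0.8917685102974566, 0.0030249157906186257], [0.7298308821977674, 0.37225986575324665, -0.5733842304596484], [-0.5124520557711847, -0.25723824830539904, -0.8192810104870347]] [ 0.22008438 -0.31893572  1.51277871]
top [[423.56122601365865, 0.0, 273.689912803826], [0.0, 423.56122601365865, 210.8589395432857], [0.0, 0.0, 1.0]] [[-0.015668741963622612, -0.9998702665136457, 0.0037337202906883647], [-0.976526512901083, 0.014500414529502454, -0.21490860285182603], [0.2148265815175783, -0.007013424299461822, -0.9766270279656749]] [0.00876366 0.5154345  1.12492146]
wrist [[348.0897674865395, 0.0, 288.3169995424131], [0.0, 348.0897674865395, 210.76846437043778], [0.0, 0.0, 1.0]] [[0.40347134454632916, -0.9149906746525613, -0.001714476255206224], [-0.8850531243790418, -0.39074420729873444, 0.2529820774074347], [-0.23214616334730795, -0.10055361635135715, -0.9674694460714457]] [-0.62364927 -0.03099391  0.38831577]
```

View pics/scene0.png

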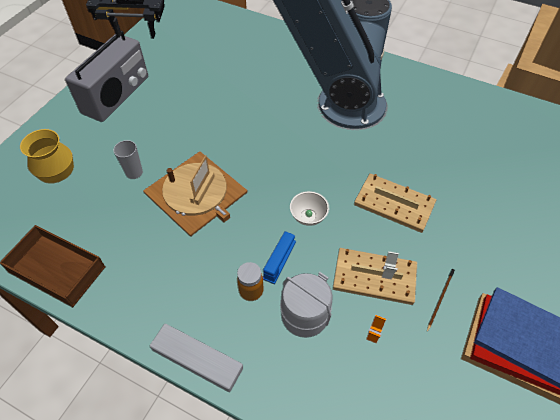

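View pics/top0.png

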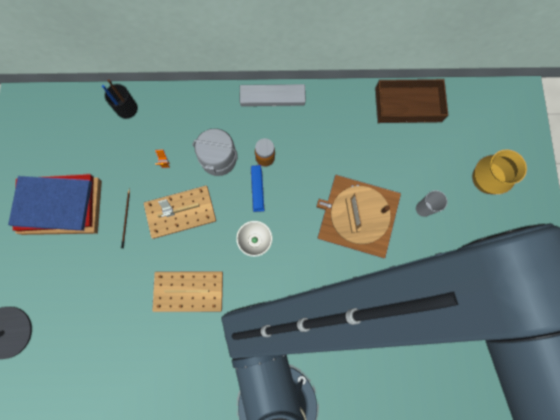

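View pics/wrist0.png

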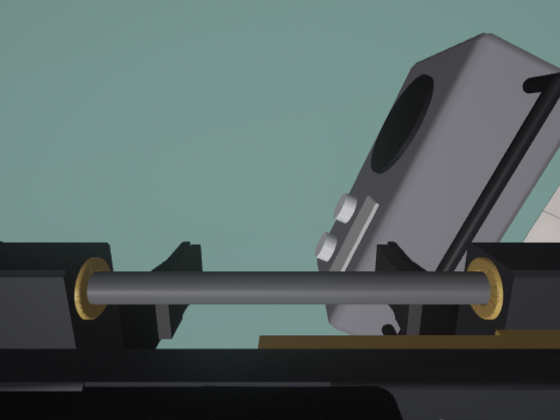

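```bash
cat > h.py <<'E'
import numpy as np, cv2, pickle
from scipy.spatial.transform import Rotation as Rot
def proj(c,X):
    p=c["R"]@np.asarray(X,float)+c["t"]; u=c["K"]@p; return u[:2]/u[2]
def ray_z(c,u,v,z):
    d=c["R"].T@np.linalg.solve(c["K"],[u,v,1]); o=-c["R"].T@c["t"]; s=(z-o[2])/d[2]; return o+s*d
def dep(c,u,v):
    z=c["depth"][int(round(v)),int(round(u))]; return c["R"].T@(np.linalg.solve(c["K"],[u,v,1])*z-c["t"])
def crop(c,name,x0,y0,w,h,s):
    im=cv2.resize(c["img"][y0:y0+h,x0:x0+w],None,fx=s,fy=s,interpolation=cv2.INTER_CUBIC); cv2.imwrite(name,im)
E
python3 - <<'E'
from h import *
t=pickle.load(open("top0.pkl","rb")); s=pickle.load(open("scene0.pkl","rb"))
crop(t,"pics/t_stand.png",310,165,100,100,6)
crop(t,"pics/t_peg.png",130,170,100,75,8)
crop(s,"pics/s_stand.png",135,140,120,100,6)
crop(s,"pics/s_peg.png",325,235,110,75,7)
E
```

```text
(no output)
```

View pics/t_stand.png

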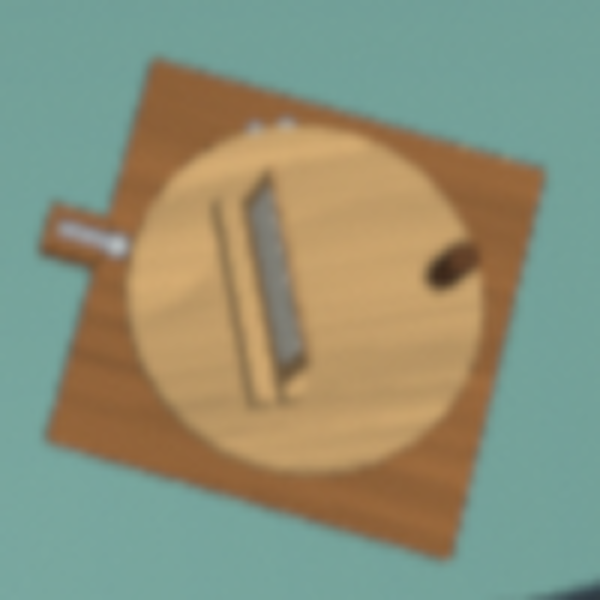

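View pics/t_peg.png

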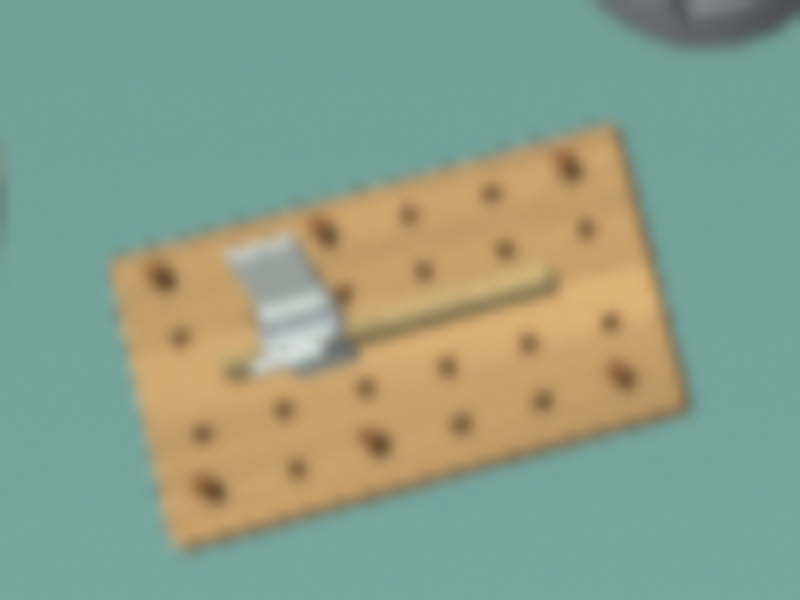

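View pics/s_stand.png

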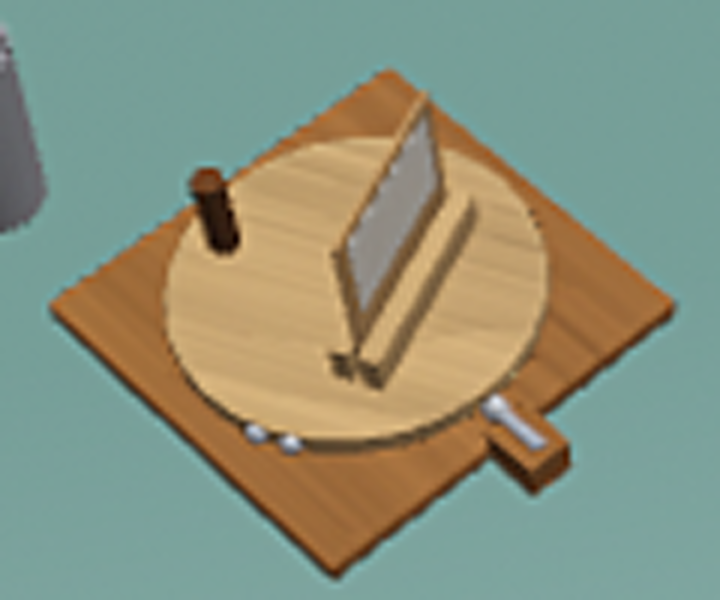

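View pics/s_peg.png

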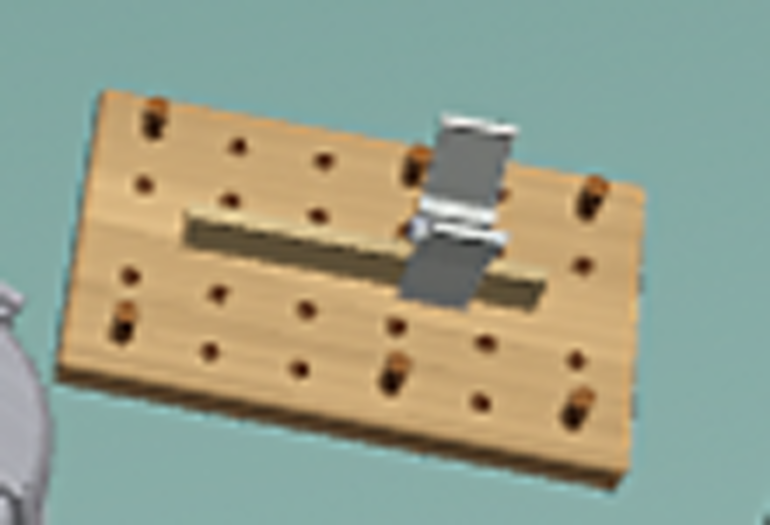

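```bash
cat > fit.py <<'E'
from h import *
from scipy.optimize import least_squares
t=pickle.load(open("top0.pkl","rb")); s=pickle.load(open("scene0.pkl","rb"))
T=lambda u,v:(t,np.array([310+(u+.5)/6-.5,165+(v+.5)/6-.5]))
S=lambda u,v:(s,np.array([135+(u+.5)/6-.5,140+(v+.5)/6-.5]))
b=.1
corn=[(-b,b),(b,b),(b,-b),(-b,-b)]
obs=[]
# stand: top image corners: far-left (+x,+y)=(155,60); far-right (+x,-y)
for (x,y),p in zip([(b,b),(b,-b),(-b,-b),(-b,b)],[(155,60),(545,170),(448,560),(47,440)]): obs.append(('b',(x,y,.012))+T(*p))
for (x,y),p in zip([(b,b),(b,-b),(-b,-b)],[(335,568),(55,308),(392,78)]): obs.append(('b',(x,y,.012))+S(*p))
obs.append(('b',(-b,b,.012))+S(672,310))
obs.append(('k',.071)+T(470,252)); obs.append(('k',.071)+S(207,178))
# card top corners: card in turntable frame at angle a: center opposite knob 25mm
obs.append(('c',0.045,.115)+T(0,0)); obs.pop()
def model(p,o):
    x,y,w,a=p; R=lambda q:np.array([[np.cos(q),-np.sin(q)],[np.sin(q),np.cos(q)]])
    if o[0]=='b': return proj(o[2],np.r_[[x,y]+R(w)@o[1][:2],o[1][2]])
    if o[0]=='k': return proj(o[2],np.r_[[x,y]+R(w+a)@[0,-.065],o[1]])
f=lambda p:np.concatenate([model(p,o)-o[3] for o in obs])
r=least_squares(f,[.45,-.2,-.3,.3]); print(r.x,f(r.x).reshape(-1,2).round(1).tolist())
x,y,w,a=r.x
R=lambda q:np.array([[np.cos(q),-np.sin(q)],[np.sin(q),np.cos(q)]])
print("knob",[x,y]+R(w+a)@[0,-.065]); print("knob end",[x,y]+R(w+np.pi/2)@[0,-.065],"card end",[x,y]+R(w+np.pi/2)@[0,.025])
for e in(-.045,.045):
  X=np.r_[[x,y]+R(w+a)@[e,.025],.115]; print("card corner",X,(proj(t,X)-[310,165])*6,(proj(s,X)-[135,140])*6)
# pegboard
Tp=lambda u,v:(t,np.array([130+(u+.5)/8-.5,170+(v+.5)/8-.5])); Sp=lambda u,v:(s,np.array([325+(u+.5)/7-.5,235+(v+.5)/7-.5]))
ob=[]
for q,p in zip([(-.095,.055),(.095,.055),(.095,-.055),(-.095,-.055)],[(110,260),(615,127),(688,405),(180,548)]): ob.append((q+(.018,),)+Tp(*p))
for q,p in zip([(-.095,.055),(.095,.055),(.095,-.055),(-.095,-.055)],[(617,470),(60,362),(103,92),(645,190)]): ob.append((q+(.018,),)+Sp(*p))
g=lambda p:np.concatenate([proj(o[1],np.r_[p[:2]+R(p[2])@np.array(o[0][:2]),o[0][2]])-o[2] for o in ob])
r=least_squares(g,[.45,.25,-1.3]); print("peg",r.x,g(r.x).reshape(-1,2).round(1).tolist())
P=r.x
for lx in (-.05,-.04,-.03,-.02):
  for d,z in ((0,.054),(-.022,.095),(.022,.095)):
    X=np.r_[P[:2]+R(P[2])@[lx,d],z]; print(lx,d,z,X.round(4),((proj(t,X)-[130,170]+.5)*8-.5).round(),((proj(s,X)-[325,235]+.5)*7-.5).round())
E
python3 fit.py
```

```text
[ 0.51047717 -0.24574863 -0.30987731  0.43550812] [[-0.9, -1.3], [0.1, -0.6], [0.2, -0.2], [-1.1, -0.5], [-0.8, 0.4], [-1.7, -1.0], [-0.3, -2.6], [1.1, -1.7], [-1.5, 0.4], [0.0, 0.1]]
knob [ 0.5186217  -0.31023635]
knob end [ 0.57238128 -0.26556985] card end [ 0.48666789 -0.23812508]
card corner [ 0.4626993  -0.22658419  0.115     ] [303.59948347 356.388739  ] [424.58435244  88.64585663]
card corner [ 0.55199    -0.21530713  0.115     ] [266.3677979 159.7525593] [331.81939313 246.03047893]
peg [ 0.52880782  0.27293727 -1.31139099] [[-0.6, -0.7], [0.1, -1.2], [0.2, -0.4], [-1.3, -0.4], [1.5, 0.2], [-1.1, -0.3], [-0.6, -1.6], [-0.1, -1.3]]
-0.05 0 0.054 [0.516  0.3213 0.054 ] [234. 344.] [523. 247.]
-0.05 -0.022 0.095 [0.4947 0.3156 0.095 ] [216. 380.] [554. 128.]
-0.05 0.022 0.095 [0.5372 0.3269 0.095 ] [188. 257.] [544. 247.]
-0.04 0 0.054 [0.5185 0.3116 0.054 ] [262. 336.] [493. 241.]
-0.04 -0.022 0.095 [0.4973 0.306  0.095 ] [245. 372.] [523. 123.]
-0.04 0.022 0.095 [0.5398 0.3172 0.095 ] [217. 249.] [513. 242.]
-0.03 0 0.054 [0.5211 0.3019 0.054 ] [290. 328.] [462. 236.]
-0.03 -0.022 0.095 [0.4998 0.2963 0.095 ] [274. 364.] [492. 117.]
-0.03 0.022 0.095 [0.5424 0.3076 0.095 ] [246. 241.] [481. 236.]
-0.02 0 0.054 [0.5237 0.2923 0.054 ] [318. 321.] [432. 230.]
-0.02 -0.022 0.095 [0.5024 0.2866 0.095 ] [303. 356.] [460. 111.]
-0.02 0.022 0.095 [0.5449 0.2979 0.095 ] [275. 233.] [449. 230.]
```

```bash
cat >> h.py <<'E'
def down(yaw_y): # tool pointing down with tool y at given world yaw
    y=np.array([np.cos(yaw_y),np.sin(yaw_y),0]); z=np.array([0,0,-1.]); x=np.cross(y,z); return Rot.from_matrix(np.c_[x,y,z])
def plan(poses):
    from rig import telemetry
    o=telemetry.get_obs(); p0=o["position"]; R0=Rot.from_quat(o["tool_rot"])
    print("t",o["time"],"pos",p0.round(4),"yawy",np.arctan2(*R0.as_matrix()[1::-1,1]).round(4),"w",round(o["grip_width"],4),"F",o["ft_force"].round(2),"q",o["q"].round(2))
    for p,yaw in poses:
        d=R0.inv().apply(np.asarray(p)-p0); r=(R0.inv()*down(yaw)).as_rotvec(degrees=True)
        print("d",d.round(4),"r",r.round(2))
SC=np.array([.5105,-.2457]); SW=-.3099
def knob(a,z): 
    q=SW+a; return np.r_[SC+.065*np.array([np.sin(q),-np.cos(q)]),z],q
E
python3 - <<'E'
from h import *
t=pickle.load(open("top0.pkl","rb"))
print("tumbler",ray_z(t,437,200,.1), "bowl",ray_z(t,254,238,.045),"stapler",ray_z(t,257,188,.05),"jar",ray_z(t,265,146,.09))
plan([knob(.4355,.24),knob(.4355,.14)])
E
```

```text
tumbler [ 0.52931412 -0.44032157  0.1       ] bowl [0.44163108 0.05666187 0.045     ] stapler [0.58390569 0.04713913 0.05      ] jar [0.69433185 0.02255623 0.09      ]
t 0.15 pos [ 0.2523 -0.5712  0.2408] yawy -1.155 w 0.087 F [-0.64  0.03 -0.08] q [-1.33  0.53  1.43 -0.    1.18 -0.18]
d [ 0.3491 -0.1312  0.0011] r [-7.000e-02 -7.000e-02 -7.337e+01]
d [ 0.349  -0.1311  0.1011] r [-7.000e-02 -7.000e-02 -7.337e+01]
```

Request:
step_arm --targets '[{"dx": 0.05, "dy": -0.019, "dz": 0, "rx": 0, "ry": 0, "rz": -10}, {"dx": 0.1, "dy": -0.0375, "dz": 0, "rx": 0, "ry": 0, "rz": -20}, {"dx": 0.15, "dy": -0.056, "dz": 0, "rx": 0, "ry": 0, "rz": -30}, {"dx": 0.2, "dy": -0.075, "dz": 0, "rx": 0, "ry": 0, "rz": -40}, {"dx": 0.25, "dy": -0.094, "dz": 0, "rx": 0, "ry": 0, "rz": -50}]' --gripper 0.45 --force 20

```text
time: 0.78
position: [0.4441, -0.3829, 0.2408]
tool_rot: [0.798, 0.603, 0.0, -0.001]
ft_force: [0.6, -0.2, 0.3]
grip_width: 0.0456
```

```bash
python3 - <<'E'
from h import *
plan([knob(.4355,.19),knob(.4355,.15)])
E
```

```text
t 0.775 pos [ 0.4441 -0.3829  0.2408] yawy -0.2768 w 0.0456 F [ 0.65 -0.21  0.27] q [-0.9   0.48  1.53  0.    1.13 -0.63]
d [0.0902 0.0519 0.0509] r [ -0.04  -0.11 -23.06]
d [0.0901 0.052  0.0909] r [ -0.04  -0.11 -23.06]
```

Request:
step_arm --targets '[{"dx": 0.03, "dy": 0.017, "dz": 0.01, "rz": -7}, {"dx": 0.06, "dy": 0.034, "dz": 0.03, "rz": -15}, {"dx": 0.09, "dy": 0.052, "dz": 0.05, "rz": -23}, {"dx": 0.09, "dy": 0.052, "dz": 0.08, "rz": -23}, {"dx": 0.09, "dy": 0.052, "dz": 0.08, "rz": -23}]'

```text
invalid input
```

```bash
python3 - <<'E'
from h import *
from rig import viewer
plan([knob(.4355,.066)])
for n in ["wrist","top","scene"]:
    c=viewer.camera(n); pickle.dump(c,open(n+"1.pkl","wb")); cv2.imwrite(f"pics/{n}1.png",c["img"])
    print(n,proj(c,knob(.4355,.071)[0]))
E
```

```text
t 0.775 pos [ 0.4441 -0.3829  0.2408] yawy -0.2768 w 0.0456 F [ 0.65 -0.21  0.27] q [-0.9   0.48  1.53  0.    1.13 -0.63]
d [0.09   0.052  0.1749] r [ -0.04  -0.11 -23.06]
wrist [350.73436111  93.40917983]
top [386.37515242 206.94998155]
scene [169.11159997 169.35082753]
```

View pics/wrist1.png

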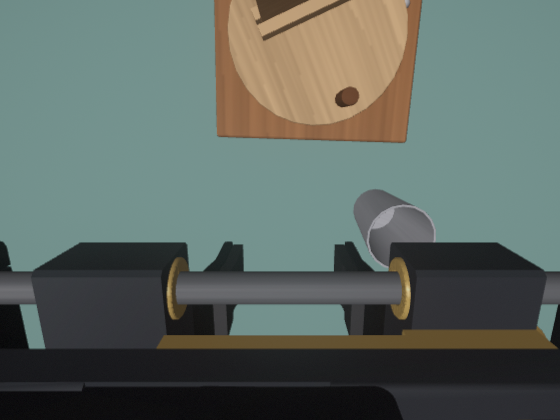

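View pics/scene1.png

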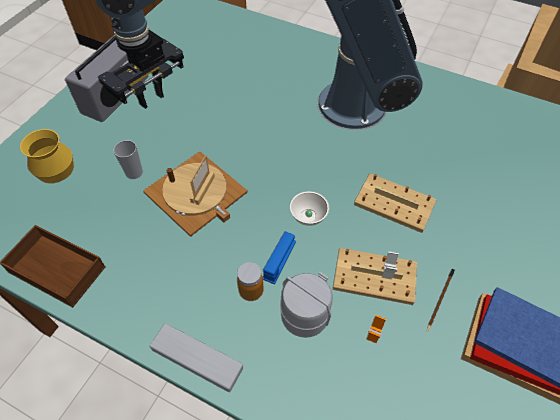

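The wrist picture shows the knob's top at (350,95). My estimate projects to (351,93), so they agree. The last call was refused because rx and ry were missing, so I'll resend it.

Request:
step_arm --targets '[{"dx": 0.03, "dy": 0.017, "dz": 0.01, "rx": 0, "ry": 0, "rz": -7}, {"dx": 0.06, "dy": 0.034, "dz": 0.03, "rx": 0, "ry": 0, "rz": -15}, {"dx": 0.09, "dy": 0.052, "dz": 0.05, "rx": 0, "ry": 0, "rz": -23}, {"dx": 0.09, "dy": 0.052, "dz": 0.08, "rx": 0, "ry": 0, "rz": -23}, {"dx": 0.09, "dy": 0.052, "dz": 0.08, "rx": 0, "ry": 0, "rz": -23}]'

```text
time: 1.55
position: [0.5172, -0.309, 0.1584]
tool_rot: [0.663, 0.749, 0.0, -0.004]
ft_force: [0.4, -0.5, 0.2]
grip_width: 0.0393
```

```bash
python3 - <<'E'
from h import *
from rig import viewer
plan([knob(.4355,.066)])
for n in ["wrist","top","scene"]:
    c=viewer.camera(n); pickle.dump(c,open(n+"1.pkl","wb")); cv2.imwrite(f"pics/{n}2.png",c["img"])
    print(n,proj(c,knob(.4355,.071)[0]))
E
```

```text
t 1.55 pos [ 0.5172 -0.309   0.1584] yawy 0.1219 w 0.0393 F [ 0.38 -0.48  0.25] q [-0.72  0.6   1.56  0.    0.99 -0.85]
d [-0.002   0.0017  0.0924] r [-0.29 -0.39 -0.21]
wrist [292.50931524 226.04299479]
top [386.37515242 206.94998155]
scene [169.11159997 169.35082753]
```

View pics/wrist2.png

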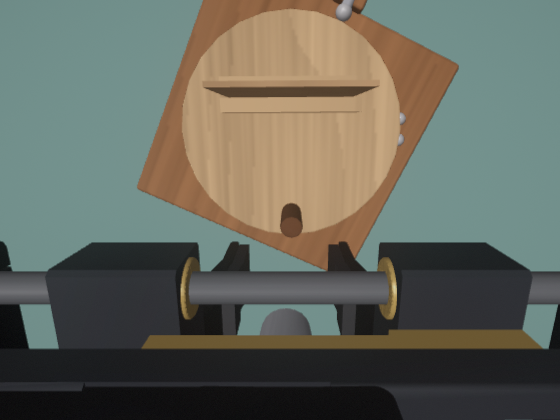

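View pics/scene2.png

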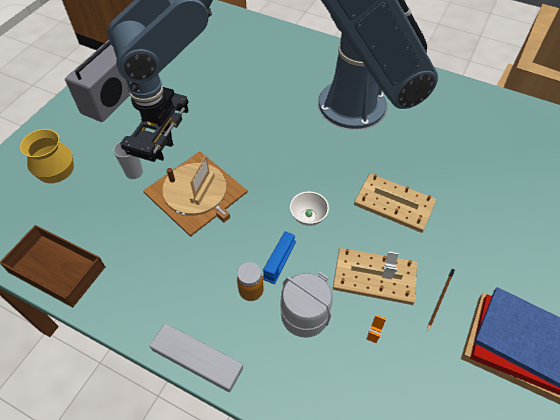

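```bash
python3 - <<'E'
from h import *
for n in ["wrist","top","scene"]:
    c=pickle.load(open(n+"1.pkl","rb"))
    print(n,proj(c,[.5172,-.309,.1394]),proj(c,[.5172,-.309,.1584]),proj(c,[.5293,-.4403,.1]))
    crop(c,f"pics/{n}2c.png",90,90,120,110,5) if n=="scene" else None
E
```

```text
wrist [290.94333779 263.31480446] [291.07271885 280.14608601] [284.8664201  416.35941266]
top [392.88844737 201.61027764] [394.95756328 199.85565757] [436.99255117 200.00519034]
scene [164.76468495 151.67358561] [163.28050118 146.53481058] [123.31501894 147.57381097]
```

View pics/scene2c.png

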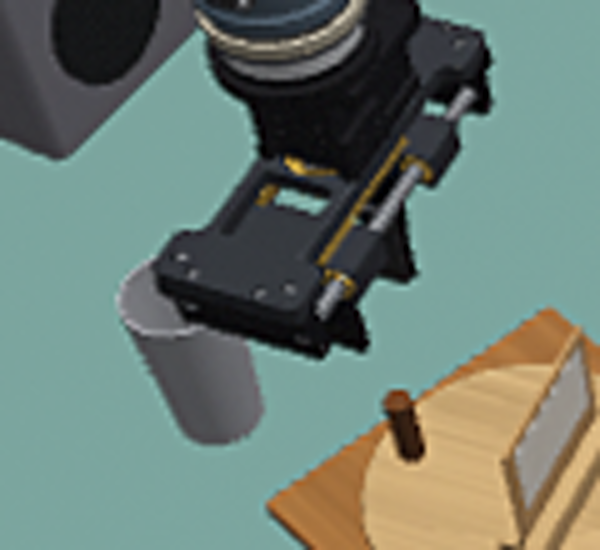

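Request:
step_arm --targets '[{"dx": -0.002, "dy": 0.002, "dz": 0.03, "rx": 0, "ry": 0, "rz": 0}, {"dx": -0.002, "dy": 0.002, "dz": 0.06, "rx": 0, "ry": 0, "rz": 0}, {"dx": -0.002, "dy": 0.002, "dz": 0.092, "rx": 0, "ry": 0, "rz": 0}, {"dx": -0.002, "dy": 0.002, "dz": 0.092, "rx": 0, "ry": 0, "rz": 0}, {"dx": -0.002, "dy": 0.002, "dz": 0.092, "rx": 0, "ry": 0, "rz": 0}]'

```text
time: 2.33
position: [0.5221, -0.3138, 0.0715]
tool_rot: [0.663, 0.748, 0.0, 0.001]
ft_force: [1.0, 0.0, 0.0]
grip_width: 0.0393
```

Request:
step_arm --targets '[{"dx": 0, "dy": 0, "dz": 0, "rx": 0, "ry": 0, "rz": 0}, {"dx": 0, "dy": 0, "dz": 0, "rx": 0, "ry": 0, "rz": 0}, {"dx": 0, "dy": 0, "dz": 0, "rx": 0, "ry": 0, "rz": 0}, {"dx": 0, "dy": 0, "dz": 0, "rx": 0, "ry": 0, "rz": 0}, {"dx": 0, "dy": 0, "dz": 0, "rx": 0, "ry": 0, "rz": 0}]' --gripper 0.26

```text
time: 2.95
position: [0.5221, -0.3137, 0.0715]
tool_rot: [0.663, 0.748, 0.0, 0.001]
ft_force: [0.6, 0.4, -0.5]
grip_width: 0.0228
```

```bash
python3 - <<'E'
from h import *
from rig import viewer
plan([knob(a,.066) for a in np.linspace(.4355,1.0,6)[1:]])
for n in ["scene"]:
    c=viewer.camera(n); crop(c,f"pics/{n}3c.png",110,110,140,130,5)
E
```

```text
t 2.95 pos [ 0.5221 -0.3137  0.0715] yawy 0.1207 w 0.0228 F [ 0.55  0.35 -0.48] q [-0.72  0.73  1.6   0.    0.81 -0.85]
d [0.0044 0.0043 0.0055] r [ 0.13  0.07 -6.75]
d [0.0057 0.0115 0.0055] r [  0.12   0.08 -13.22]
d [0.0077 0.0185 0.0055] r [  0.12   0.09 -19.69]
d [0.0106 0.0253 0.0055] r [  0.11   0.09 -26.15]
d [0.0142 0.0317 0.0055] r [  0.11   0.1  -32.62]
```

View pics/scene3c.png

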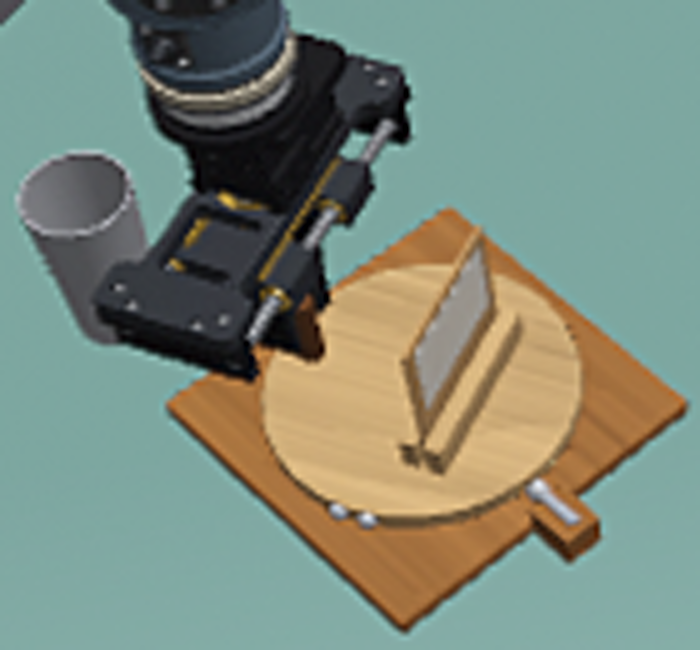

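Request:
step_arm --targets '[{"dx": 0.0044, "dy": 0.0043, "dz": 0.003, "rx": 0, "ry": 0, "rz": -6.75}, {"dx": 0.0057, "dy": 0.0115, "dz": 0.003, "rx": 0, "ry": 0, "rz": -13.2}, {"dx": 0.0077, "dy": 0.0185, "dz": 0.003, "rx": 0, "ry": 0, "rz": -19.7}, {"dx": 0.0106, "dy": 0.0253, "dz": 0.003, "rx": 0, "ry": 0, "rz": -26.2}, {"dx": 0.0142, "dy": 0.0317, "dz": 0.003, "rx": 0, "ry": 0, "rz": -32.6}]'

```text
time: 3.62
position: [0.5515, -0.2955, 0.068]
tool_rot: [0.425, 0.905, 0.0, 0.0]
ft_force: [-0.4, -0.4, 0.3]
grip_width: 0.0225
```

```bash
python3 - <<'E'
from h import *
from rig import viewer
plan([knob(a,.068) for a in np.linspace(1.0,1.4,6)[1:]])
for n in ["scene"]:
    c=viewer.camera(n); crop(c,f"pics/{n}4c.png",110,110,140,130,5)
E
```

```text
t 3.625 pos [ 0.5515 -0.2955  0.068 ] yawy 0.6935 w 0.0225 F [-0.35 -0.4   0.29] q [-0.67  0.75  1.56  0.    0.83 -1.36]
d [-0.0003  0.0053  0.    ] r [ 0.03  0.03 -4.39]
d [0.0003 0.0105 0.    ] r [ 0.03  0.04 -8.97]
d [0.0013 0.0156 0.    ] r [  0.03   0.04 -13.56]
d [0.0027 0.0206 0.0001] r [  0.03   0.04 -18.14]
d [0.0045 0.0254 0.0001] r [  0.03   0.04 -22.73]
```

View pics/scene4c.png

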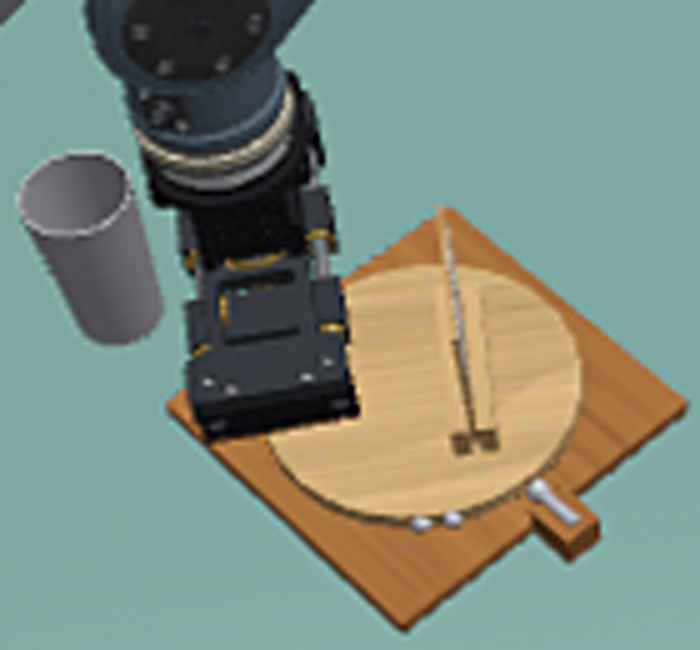

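It's turning. I'll continue along the arc.

Request:
step_arm --targets '[{"dx": 0, "dy": 0.0053, "dz": 0, "rx": 0, "ry": 0, "rz": -4.4}, {"dx": 0.0003, "dy": 0.0105, "dz": 0, "rx": 0, "ry": 0, "rz": -9}, {"dx": 0.0013, "dy": 0.0156, "dz": 0, "rx": 0, "ry": 0, "rz": -13.6}, {"dx": 0.0027, "dy": 0.0206, "dz": 0, "rx": 0, "ry": 0, "rz": -18.1}, {"dx": 0.0045, "dy": 0.0254, "dz": 0, "rx": 0, "ry": 0, "rz": -22.7}]'

```text
time: 4.3
position: [0.5685, -0.2752, 0.0679]
tool_rot: [0.236, 0.972, 0.0, 0.0]
ft_force: [-0.6, -1.0, 0.0]
grip_width: 0.0222
```

```bash
python3 - <<'E'
from h import *
plan([knob(a,.068) for a in [1.45,1.5,1.54,1.57,1.58]])
E
```

```text
t 4.3 pos [ 0.5685 -0.2752  0.0679] yawy 1.0934 w 0.0222 F [-0.56 -0.97  0.02] q [-0.63  0.76  1.54  0.    0.84 -1.72]
d [ 0.0002  0.0026 -0.0001] r [ 0.03  0.05 -2.67]
d [ 0.0004  0.0058 -0.0001] r [ 0.03  0.05 -5.54]
d [ 0.0007  0.0084 -0.0001] r [ 0.03  0.05 -7.83]
d [ 0.001   0.0104 -0.0001] r [ 0.02  0.05 -9.55]
d [ 0.0011  0.011  -0.0001] r [  0.02   0.05 -10.12]
```

Request:
step_arm --targets '[{"dx": 0, "dy": 0.0026, "dz": 0, "rx": 0, "ry": 0, "rz": -2.7}, {"dx": 0.0004, "dy": 0.0058, "dz": 0, "rx": 0, "ry": 0, "rz": -5.5}, {"dx": 0.0007, "dy": 0.0084, "dz": 0, "rx": 0, "ry": 0, "rz": -7.8}, {"dx": 0.001, "dy": 0.0104, "dz": 0, "rx": 0, "ry": 0, "rz": -9.6}, {"dx": 0.001, "dy": 0.011, "dz": 0, "rx": 0, "ry": 0, "rz": -10.1}]'

```text
time: 4.92
position: [0.5709, -0.268, 0.0679]
tool_rot: [0.151, 0.989, -0.002, -0.001]
ft_force: [-2.8, -2.8, 0.1]
grip_width: 0.0223
```

```bash
python3 - <<'E'
from h import *
from rig import viewer
plan([knob(1.57,.068),knob(1.57,.16)])
for n in ["scene","top"]:
    c=viewer.camera(n); 
    if n=="scene": crop(c,f"pics/{n}5c.png",110,110,140,130,5)
    else: crop(c,f"pics/{n}5c.png",300,155,120,115,5)
E
```

```text
t 4.925 pos [ 0.5709 -0.268   0.0679] yawy 1.2683 w 0.0223 F [-2.76 -2.78  0.05] q [-0.61  0.76  1.54 -0.    0.84 -1.88]
d [-0.0007  0.0027 -0.0002] r [-0.19 -0.03  0.47]
d [-0.0006  0.0024 -0.0922] r [-0.19 -0.03  0.47]
```

View pics/scene5c.png

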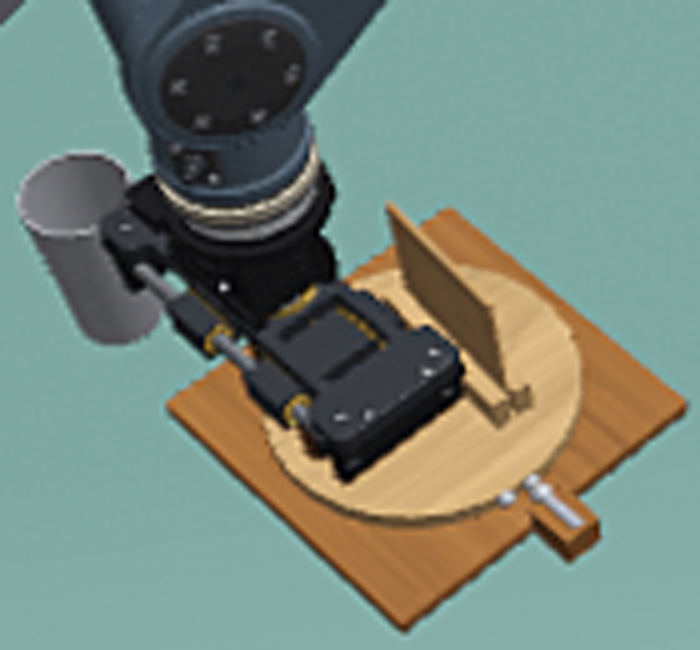

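View pics/top5c.png

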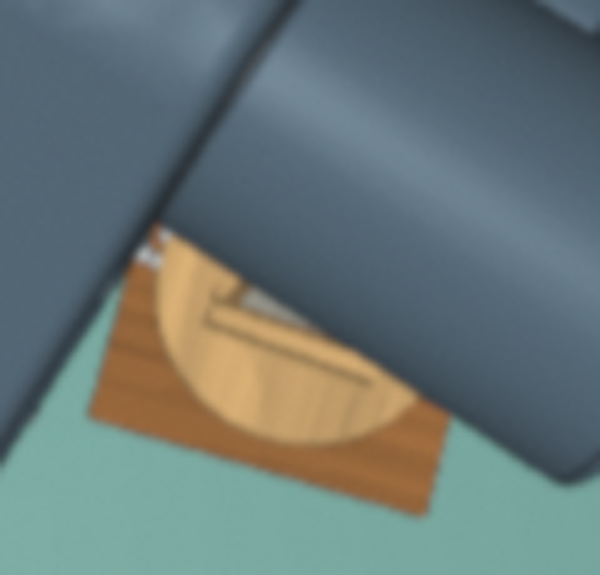

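Request:
step_arm --targets '[{"dx": 0, "dy": 0.003, "dz": 0, "rx": 0, "ry": 0, "rz": 0}, {"dx": 0, "dy": 0.0045, "dz": 0, "rx": 0, "ry": 0, "rz": 0}, {"dx": 0, "dy": 0.0055, "dz": 0, "rx": 0, "ry": 0, "rz": 0}, {"dx": 0, "dy": 0.0045, "dz": 0, "rx": 0, "ry": 0, "rz": 0}, {"dx": 0, "dy": 0.0035, "dz": 0, "rx": 0, "ry": 0, "rz": 0}]'

```text
time: 5.65
position: [0.573, -0.2629, 0.0678]
tool_rot: [0.151, 0.989, -0.0, 0.0]
ft_force: [0.0, -1.7, 0.3]
grip_width: 0.0226
```

```bash
python3 - <<'E'
from h import *
from rig import viewer
plan([knob(1.57,.068),knob(1.57,.16)])
for n in ["scene"]:
    c=viewer.camera(n); 
    crop(c,f"pics/{n}6c.png",180,180,60,50,12)
E
```

```text
t 5.65 pos [ 0.573  -0.2629  0.0678] yawy 1.2676 w 0.0226 F [ 0.05 -1.68  0.32] q [-0.61  0.76  1.54 -0.    0.84 -1.87]
d [-0.0003 -0.0027 -0.0002] r [-0.04  0.02  0.43]
d [-0.0003 -0.0028 -0.0922] r [-0.04  0.02  0.43]
```

View pics/scene6c.png

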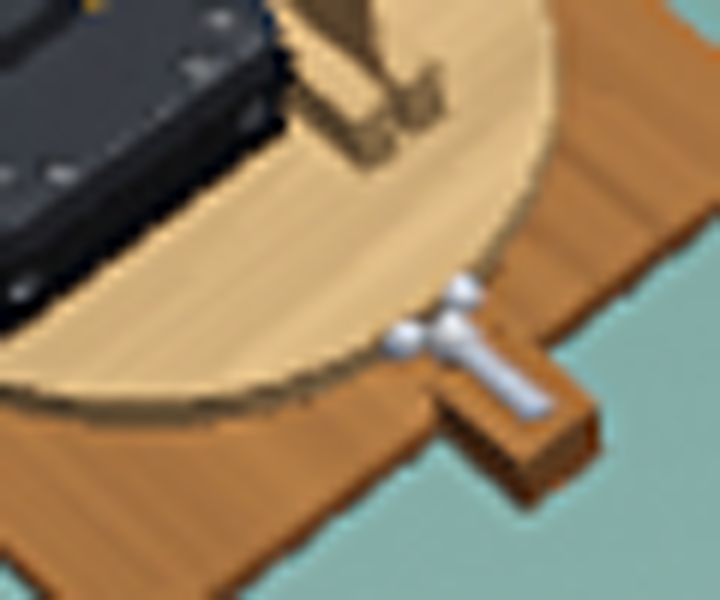

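The click is in: the plunger at crop (455,330) sits between the pins at (405,335) and (462,293). Next I'll back off, open and lift.

Request:
step_arm --targets '[{"dx": 0, "dy": -0.0025, "dz": 0, "rx": 0, "ry": 0, "rz": 0}, {"dx": 0, "dy": -0.0025, "dz": 0, "rx": 0, "ry": 0, "rz": 0}, {"dx": 0, "dy": -0.0025, "dz": 0, "rx": 0, "ry": 0, "rz": 0}, {"dx": 0, "dy": -0.0025, "dz": 0, "rx": 0, "ry": 0, "rz": 0}, {"dx": 0, "dy": -0.0025, "dz": 0, "rx": 0, "ry": 0, "rz": 0}]' --gripper 0.45

```text
time: 6.32
position: [0.5723, -0.2651, 0.0679]
tool_rot: [0.151, 0.989, -0.0, 0.0]
ft_force: [0.8, 0.8, -0.0]
grip_width: 0.0387
```

Request:
step_arm --targets '[{"dx": 0, "dy": 0, "dz": -0.03, "rx": 0, "ry": 0, "rz": 0}, {"dx": 0, "dy": 0, "dz": -0.08, "rx": 0, "ry": 0, "rz": 0}, {"dx": 0, "dy": 0, "dz": -0.13, "rx": 0, "ry": 0, "rz": 0}, {"dx": 0, "dy": 0, "dz": -0.18, "rx": 0, "ry": 0, "rz": 0}, {"dx": 0, "dy": 0, "dz": -0.18, "rx": 0, "ry": 0, "rz": 0}]'

```text
time: 6.95
position: [0.5747, -0.2666, 0.2531]
tool_rot: [0.151, 0.989, -0.003, 0.005]
ft_force: [0.9, 0.7, -0.0]
grip_width: 0.0395
```

```bash
python3 - <<'E'
from h import *
from rig import viewer
plan([([.522,.2985,.24],.2594)])
for n in ["scene","top"]:
    c=viewer.camera(n); cv2.imwrite(f"pics/{n}7.png",c["img"]); pickle.dump(c,open(n+"7.pkl","wb"))
E
```

```text
t 6.95 pos [ 0.5747 -0.2666  0.2531] yawy 1.2676 w 0.0395 F [ 0.94  0.71 -0.03] q [-0.61  0.52  1.41 -0.    1.2  -1.88]
d [0.2191 0.5236 0.0088] r [ 0.12  0.67 57.77]
```

View pics/scene7.png

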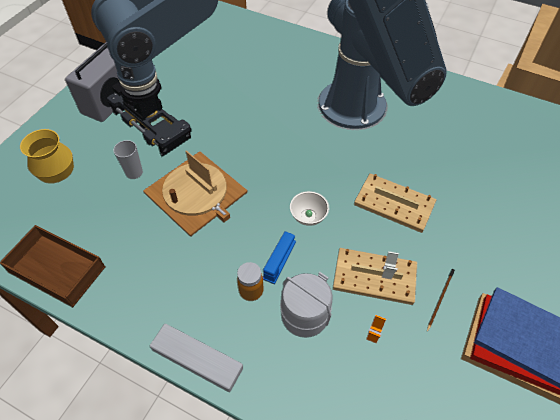

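Request:
step_arm --targets '[{"dx": 0.022, "dy": 0.052, "dz": 0, "rx": 0, "ry": 0, "rz": 5}, {"dx": 0.044, "dy": 0.104, "dz": 0, "rx": 0, "ry": 0, "rz": 11}, {"dx": 0.066, "dy": 0.157, "dz": 0, "rx": 0, "ry": 0, "rz": 17}, {"dx": 0.088, "dy": 0.209, "dz": 0, "rx": 0, "ry": 0, "rz": 23}, {"dx": 0.11, "dy": 0.261, "dz": 0, "rx": 0, "ry": 0, "rz": 29}]' --gripper 0.75

```text
time: 7.68
position: [0.5432, 0.019, 0.2457]
tool_rot: [0.396, 0.918, -0.001, -0.002]
ft_force: [1.5, 0.2, 0.5]
grip_width: 0.0648
```

```bash
python3 - <<'E'
from h import *
plan([([.522,.2985,.24],.2594)])
E
```

```text
t 7.675 pos [0.5432 0.019  0.2457] yawy 0.7575 w 0.0648 F [1.5  0.22 0.5 ] q [-0.17  0.41  1.63 -0.    1.1  -0.93]
d [0.2176 0.1766 0.0058] r [-0.2  -0.12 28.54]
```

Request:
step_arm --targets '[{"dx": 0.044, "dy": 0.035, "dz": 0, "rx": 0, "ry": 0, "rz": 6}, {"dx": 0.088, "dy": 0.071, "dz": 0.002, "rx": 0, "ry": 0, "rz": 12}, {"dx": 0.131, "dy": 0.106, "dz": 0.004, "rx": 0, "ry": 0, "rz": 18}, {"dx": 0.175, "dy": 0.142, "dz": 0.006, "rx": 0, "ry": 0, "rz": 24}, {"dx": 0.218, "dy": 0.177, "dz": 0.006, "rx": 0, "ry": 0, "rz": 28.5}]'

```text
time: 8.3
position: [0.5203, 0.3004, 0.2372]
tool_rot: [0.61, 0.792, -0.003, -0.003]
ft_force: [-0.3, 0.4, 0.3]
grip_width: 0.0654
```

```bash
python3 - <<'E'
from h import *
from rig import viewer
plan([([.522,.2985,.14],.2594)])
for n in ["wrist"]:
    c=viewer.camera(n); cv2.imwrite(f"pics/{n}8.png",c["img"]); pickle.dump(c,open(n+"8.pkl","wb"))
    for X in ([.522,.2985,.054],[.522-.022*.966,.2985-.022*.257,.096],[.522+.022*.966,.2985+.022*.257,.096]): print(proj(c,X))
E
```

```text
t 8.3 pos [0.5203 0.3004 0.2372] yawy 0.2574 w 0.0654 F [-0.33  0.41  0.27] q [0.34 0.5  1.49 0.   1.15 0.08]
d [-0.0023  0.0021  0.0972] r [-0.51 -0.04 -0.11]
[292.50984859 196.86964427]
[266.46343658 207.657156  ]
[318.93358571 207.60404814]
```

View pics/wrist8.png

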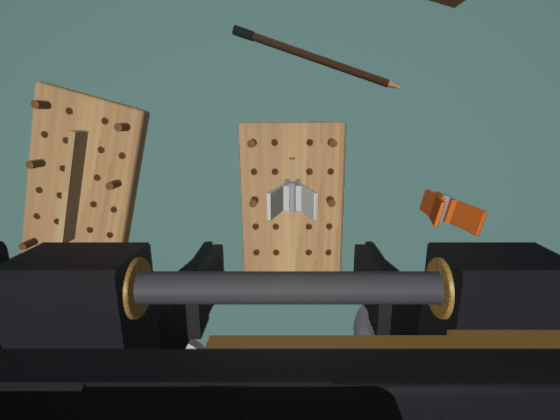

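Request:
step_arm --targets '[{"dx": -0.001, "dy": 0.002, "dz": 0.03, "rx": 0, "ry": 0, "rz": 0}, {"dx": -0.002, "dy": 0.002, "dz": 0.06, "rx": 0, "ry": 0, "rz": 0}, {"dx": -0.002, "dy": 0.002, "dz": 0.097, "rx": 0, "ry": 0, "rz": 0}, {"dx": -0.002, "dy": 0.002, "dz": 0.097, "rx": 0, "ry": 0, "rz": 0}, {"dx": -0.002, "dy": 0.002, "dz": 0.097, "rx": 0, "ry": 0, "rz": 0}]'

```text
time: 8.98
position: [0.5211, 0.3062, 0.1403]
tool_rot: [0.61, 0.793, -0.001, -0.005]
ft_force: [0.8, 0.3, 0.0]
grip_width: 0.0651
```

```bash
python3 - <<'E'
from h import *
from rig import viewer
plan([([.522,.2985,.084],.2594)])
for n in ["wrist"]:
    c=viewer.camera(n); cv2.imwrite(f"pics/{n}9.png",c["img"]); pickle.dump(c,open(n+"8.pkl","wb"))
    for X in ([.522,.2985,.054],[.522-.022*.966,.2985-.022*.257,.096],[.522+.022*.966,.2985+.022*.257,.096]): print(proj(c,X))
E
```

```text
t 8.975 pos [0.5211 0.3062 0.1403] yawy 0.2592 w 0.0651 F [0.77 0.29 0.03] q [0.34 0.63 1.57 0.01 0.95 0.08]
d [-0.008  -0.0007  0.0563] r [-0.39 -0.4  -0.01]
[289.26554448 235.42952734]
[250.67912762 258.5371233 ]
[327.39817284 258.6237011 ]
```

View pics/wrist9.png

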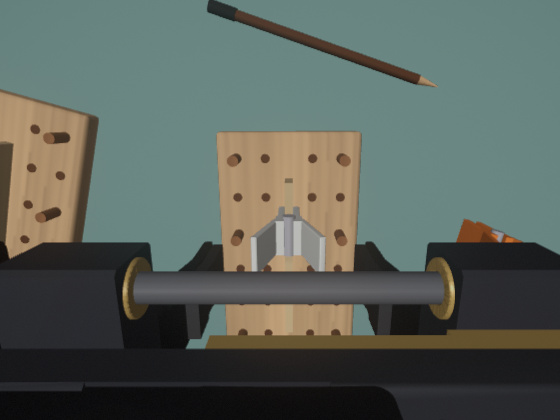

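Request:
step_arm --targets '[{"dx": -0.004, "dy": -0.001, "dz": 0.01, "rx": -0.4, "ry": -0.4, "rz": 0}, {"dx": -0.008, "dy": -0.001, "dz": 0.02, "rx": -0.4, "ry": -0.4, "rz": 0}, {"dx": -0.008, "dy": -0.001, "dz": 0.02, "rx": -0.4, "ry": -0.4, "rz": 0}, {"dx": -0.008, "dy": -0.001, "dz": 0.02, "rx": -0.4, "ry": -0.4, "rz": 0}, {"dx": -0.008, "dy": -0.001, "dz": 0.02, "rx": -0.4, "ry": -0.4, "rz": 0}]'

```text
time: 9.65
position: [0.523, 0.2987, 0.1214]
tool_rot: [0.61, 0.793, 0.001, 0.001]
ft_force: [-0.1, 0.4, -0.1]
grip_width: 0.0653
```

```bash
python3 - <<'E'
from h import *
plan([([.522,.2985,.084],.2594)])
E
```

```text
t 9.65 pos [0.523  0.2987 0.1214] yawy 0.2592 w 0.0653 F [-0.07  0.37 -0.07] q [0.33 0.65 1.59 0.   0.89 0.07]
d [ 0.0001 -0.0011  0.0374] r [ 0.16 -0.01 -0.01]
```

Request:
step_arm --targets '[{"dx": 0, "dy": -0.001, "dz": 0.01, "rx": 0.15, "ry": 0, "rz": 0}, {"dx": 0, "dy": -0.001, "dz": 0.025, "rx": 0.15, "ry": 0, "rz": 0}, {"dx": 0, "dy": -0.001, "dz": 0.037, "rx": 0.15, "ry": 0, "rz": 0}, {"dx": 0, "dy": -0.001, "dz": 0.037, "rx": 0.15, "ry": 0, "rz": 0}, {"dx": 0, "dy": -0.001, "dz": 0.037, "rx": 0.15, "ry": 0, "rz": 0}]'

```text
time: 10.28
position: [0.5222, 0.2985, 0.0842]
tool_rot: [0.61, 0.793, 0.0, -0.0]
ft_force: [1.4, 0.1, -0.3]
grip_width: 0.0653
```

```bash
python3 - <<'E'
from h import *
from rig import viewer
plan([([.522,.2985,.084],.2594)])
for n in ["wrist"]:
    c=viewer.camera(n); cv2.imwrite(f"pics/{n}10.png",c["img"])
    print(proj(c,[.522,.2985,.054]))
c=viewer.camera("scene"); crop(c,"pics/scene10.png",325,200,120,110,6)
E
```

```text
t 10.275 pos [0.5222 0.2985 0.0842] yawy 0.2592 w 0.0653 F [ 1.43  0.09 -0.29] q [0.33 0.71 1.61 0.   0.82 0.07]
d [ 0.0001 -0.0002  0.0002] r [ 0.01 -0.01 -0.01]
[290.39255913 254.77477656]
```

View pics/wrist10.png

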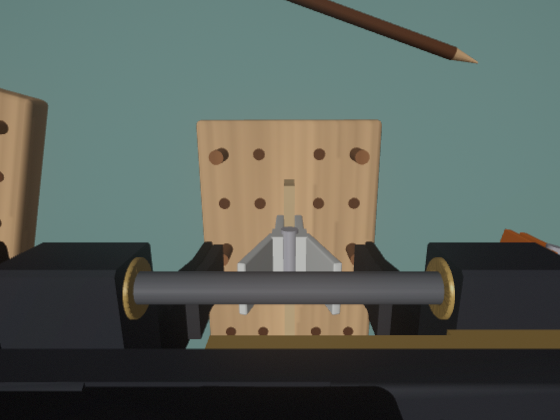

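View pics/scene10.png

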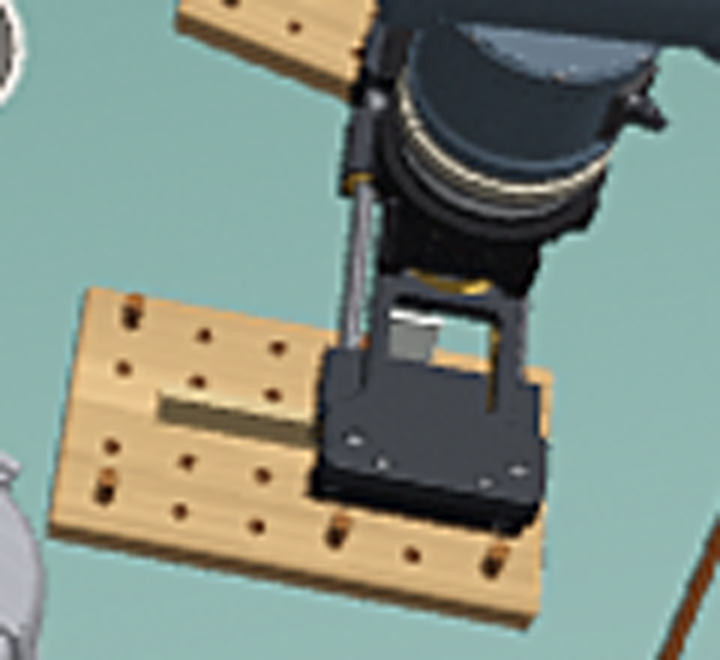

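Request:
step_arm --targets '[{"dx": 0, "dy": 0, "dz": 0, "rx": 0, "ry": 0, "rz": 0}, {"dx": 0, "dy": 0, "dz": 0, "rx": 0, "ry": 0, "rz": 0}, {"dx": 0, "dy": 0, "dz": 0, "rx": 0, "ry": 0, "rz": 0}, {"dx": 0, "dy": 0, "dz": 0, "rx": 0, "ry": 0, "rz": 0}, {"dx": 0, "dy": 0, "dz": 0, "rx": 0, "ry": 0, "rz": 0}]' --gripper 0 --force 40

```text
time: 11.0
position: [0.523, 0.2988, 0.0861]
tool_rot: [0.61, 0.793, 0.001, 0.001]
ft_force: [0.5, 0.8, 0.3]
grip_width: 0.023
```

Request:
step_arm --targets '[{"dx": 0, "dy": 0, "dz": 0, "rx": 0, "ry": 0, "rz": 0}, {"dx": 0, "dy": 0, "dz": 0, "rx": 0, "ry": 0, "rz": 0}, {"dx": 0, "dy": 0, "dz": 0, "rx": 0, "ry": 0, "rz": 0}, {"dx": 0, "dy": 0, "dz": 0, "rx": 0, "ry": 0, "rz": 0}, {"dx": 0, "dy": 0, "dz": 0, "rx": 0, "ry": 0, "rz": 0}]'

```text
time: 11.62
position: [0.523, 0.2988, 0.086]
tool_rot: [0.61, 0.793, 0.001, 0.0]
ft_force: [-0.1, -0.3, 0.2]
grip_width: 0.0196
```

```bash
python3 - <<'E'
from h import *
from rig import viewer
plan([([.522,.2985,.084],.2594)])
for n in ["wrist"]:
    c=viewer.camera(n); cv2.imwrite(f"pics/{n}11.png",c["img"])
E
```

```text
t 11.625 pos [0.523  0.2988 0.086 ] yawy 0.2592 w 0.0196 F [-0.06 -0.31  0.22] q [0.33 0.7  1.61 0.   0.82 0.07]
d [ 0.    -0.001  0.002] r [ 0.12 -0.02 -0.01]
```

View pics/wrist11.png

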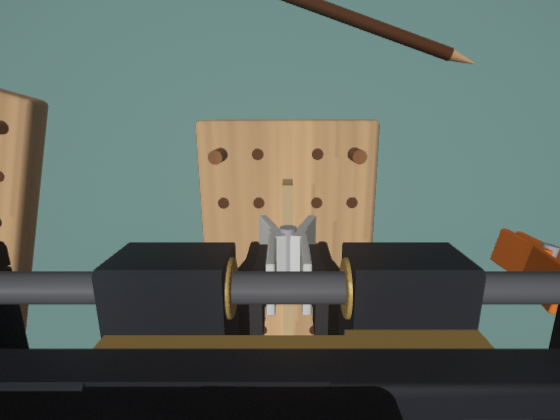

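Request:
step_arm --targets '[{"dx": 0, "dy": 0, "dz": -0.01, "rx": 0, "ry": 0, "rz": 0}, {"dx": 0, "dy": 0, "dz": -0.03, "rx": 0, "ry": 0, "rz": 0}, {"dx": 0, "dy": 0, "dz": -0.06, "rx": 0, "ry": 0, "rz": 0}, {"dx": 0, "dy": 0, "dz": -0.1, "rx": 0, "ry": 0, "rz": 0}, {"dx": 0, "dy": 0, "dz": -0.14, "rx": 0, "ry": 0, "rz": 0}]'

```text
time: 12.3
position: [0.5225, 0.2986, 0.2279]
tool_rot: [0.61, 0.793, 0.001, 0.001]
ft_force: [1.0, 0.7, -0.3]
grip_width: 0.0196
```

```bash
python3 - <<'E'
from h import *
from rig import viewer
plan([([.4867,-.2381,.24],-.3099)])
for n in ["wrist","scene"]:
    c=viewer.camera(n); cv2.imwrite(f"pics/{n}12.png",c["img"]); pickle.dump(c,open(n+"12.pkl","wb"))
    if n=="scene": crop(c,"pics/scene12c.png",360,130,120,100,6)
E
```

```text
t 12.3 pos [0.5225 0.2986 0.2279] yawy 0.2592 w 0.0196 F [ 1.03  0.72 -0.31] q [0.33 0.51 1.51 0.   1.12 0.07]
d [-0.5096 -0.1722 -0.0128] r [ 0.13 -0.07 32.61]
```

View pics/wrist12.png

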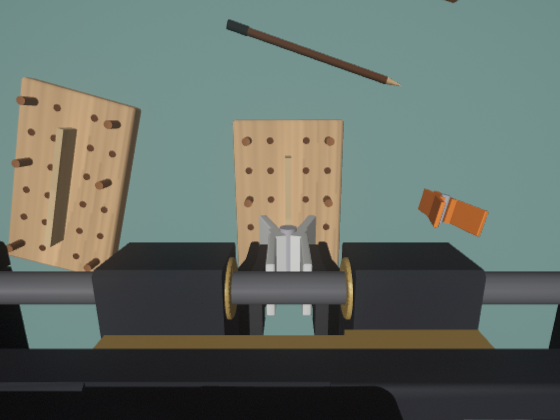

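View pics/scene12.png

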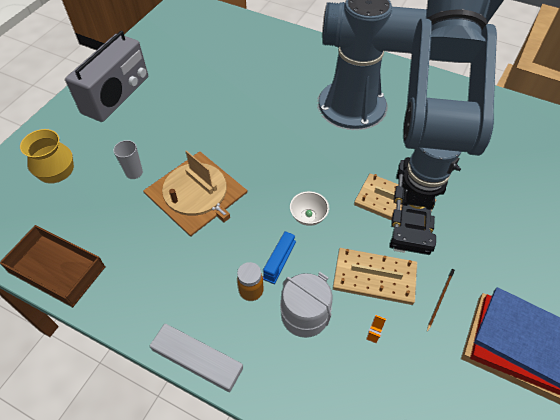

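```bash
python3 - <<'E'
from h import *
c=pickle.load(open("scene12.pkl","rb"))
R=lambda q:np.array([[np.cos(q),-np.sin(q)],[np.sin(q),np.cos(q)]])
x0,y0,w,h,s=160,130,90,80,9
im=cv2.resize(c["img"][y0:y0+h,x0:x0+w],None,fx=s,fy=s,interpolation=cv2.INTER_CUBIC)
for e in(-.045,0,.045):
  X=np.r_[SC+R(SW+np.pi/2)@[e,.025],.115]; u=(proj(c,X)-[x0,y0]+.5)*s; print(X,u); cv2.circle(im,tuple(int(k) for k in u),4,(0,0,255),-1)
cv2.imwrite("pics/card12.png",im)
E
```

```text
[ 0.47296755 -0.2809323   0.115     ] [234.7674678  186.02956074]
[ 0.4866909  -0.23807591  0.115     ] [336.13578755 271.04169461]
[ 0.50041425 -0.19521953  0.115     ] [440.52370935 358.58620561]
```

View pics/card12.png

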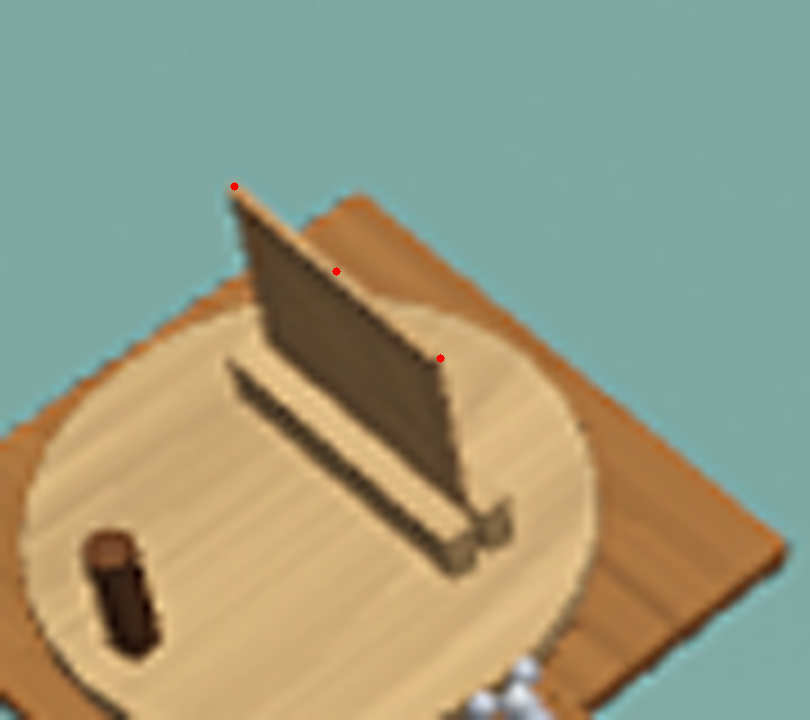

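Request:
step_arm --targets '[{"dx": -0.03, "dy": -0.01, "dz": -0.005, "rx": 0, "ry": 0, "rz": 2}, {"dx": -0.075, "dy": -0.025, "dz": -0.012, "rx": 0, "ry": 0, "rz": 5}, {"dx": -0.12, "dy": -0.041, "dz": -0.012, "rx": 0, "ry": 0, "rz": 8}, {"dx": -0.165, "dy": -0.056, "dz": -0.012, "rx": 0, "ry": 0, "rz": 11}, {"dx": -0.21, "dy": -0.071, "dz": -0.012, "rx": 0, "ry": 0, "rz": 14}]'

```text
time: 13.02
position: [0.51, 0.0772, 0.2423]
tool_rot: [0.702, 0.712, 0.006, 0.003]
ft_force: [-0.2, -0.4, -1.4]
grip_width: 0.0193
```

```bash
python3 - <<'E'
from h import *
plan([([.4867,-.2381,.24],-.3099)])
E
```

```text
t 13.025 pos [0.51   0.0772 0.2423] yawy 0.0134 w 0.0193 F [-0.2  -0.43 -1.43] q [-0.07  0.38  1.71  0.01  1.04 -0.09]
d [-0.315  -0.0276  0.0005] r [ 0.65 -0.38 18.53]
```

Request:
step_arm --targets '[{"dx": -0.05, "dy": -0.004, "dz": 0, "rx": 0, "ry": 0, "rz": 3}, {"dx": -0.1, "dy": -0.009, "dz": 0, "rx": 0, "ry": 0, "rz": 6}, {"dx": -0.15, "dy": -0.013, "dz": 0, "rx": 0, "ry": 0, "rz": 9}, {"dx": -0.2, "dy": -0.018, "dz": 0, "rx": 0, "ry": 0, "rz": 12}, {"dx": -0.25, "dy": -0.022, "dz": 0, "rx": 0.6, "ry": -0.4, "rz": 15}]'

```text
time: 13.65
position: [0.4904, -0.1745, 0.2405]
tool_rot: [0.79, 0.613, -0.0, 0.0]
ft_force: [1.4, 0.3, -0.9]
grip_width: 0.0194
```

```bash
python3 - <<'E'
from h import *
plan([([.4867,-.2381,.24],-.3099)])
E
```

```text
t 13.65 pos [ 0.4904 -0.1745  0.2405] yawy -0.2505 w 0.0194 F [ 1.43  0.33 -0.94] q [-0.56  0.39  1.69 -0.    1.06 -0.31]
d [-0.0626  0.0122  0.0006] r [0.   0.02 3.4 ]
```

Request:
step_arm --targets '[{"dx": -0.03, "dy": 0.006, "dz": 0, "rx": 0, "ry": 0, "rz": 2}, {"dx": -0.05, "dy": 0.01, "dz": 0, "rx": 0, "ry": 0, "rz": 3}, {"dx": -0.0626, "dy": 0.0122, "dz": 0, "rx": 0, "ry": 0, "rz": 3.4}, {"dx": -0.0626, "dy": 0.0122, "dz": 0, "rx": 0, "ry": 0, "rz": 3.4}, {"dx": -0.0626, "dy": 0.0122, "dz": 0, "rx": 0, "ry": 0, "rz": 3.4}]'

```text
time: 14.28
position: [0.4866, -0.2369, 0.2405]
tool_rot: [0.807, 0.59, -0.0, -0.0]
ft_force: [-0.6, 0.8, -0.3]
grip_width: 0.0194
```

```bash
python3 - <<'E'
from h import *
from rig import viewer
plan([([.4867,-.2381,.2],-.3099),([.4867,-.2381,.166],-.3099)])
for n in ["wrist","scene"]:
    c=viewer.camera(n); cv2.imwrite(f"pics/{n}13.png",c["img"])
    print(n,proj(c,[.4867,-.2381,.115]))
    if n=="scene": crop(c,"pics/scene13c.png",140,100,120,110,6)
E
```

```text
t 14.275 pos [ 0.4866 -0.2369  0.2405] yawy -0.3086 w 0.0194 F [-0.56  0.8  -0.34] q [-0.66  0.42  1.64  0.    1.08 -0.35]
d [-0.0012  0.0005  0.0405] r [-0.04 -0.02  0.07]
d [-0.0012  0.0005  0.0745] r [-0.04 -0.02  0.07]
wrist [290.31648025 210.31405366]
scene [196.83840163 159.61488327]
```

View pics/wrist13.png

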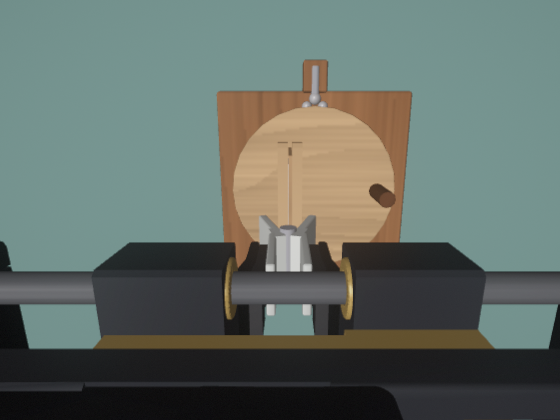

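View pics/scene13c.png

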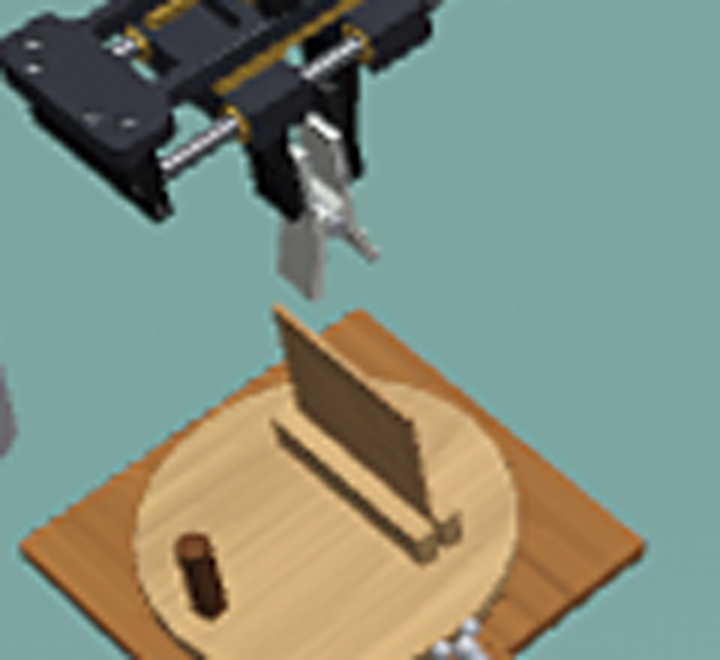

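```bash
python3 - <<'E'
from h import *
c=pickle.load(open("scene12.pkl","rb"))
y=np.array([np.cos(-.3086),np.sin(-.3086),0])
for z in (.170,.1745,.179):
  for d in(.013,.017,-.013,-.017):
    print(z,d,((proj(c,np.array([.4866,-.2369,z])+d*y)-[140,100]+.5)*6).round(1))
E
```

```text
0.17 0.013 [303.  290.2]
0.17 0.017 [295.3 295.5]
0.17 -0.013 [352.6 256.3]
0.17 -0.017 [360.2 251.1]
0.1745 0.013 [301.3 282.7]
0.1745 0.017 [293.6 288. ]
0.1745 -0.013 [351.1 248.7]
0.1745 -0.017 [358.7 243.5]
0.179 0.013 [299.7 275.2]
0.179 0.017 [291.9 280.5]
0.179 -0.013 [349.6 241.1]
0.179 -0.017 [357.2 235.9]
```

Request:
step_arm --targets '[{"dx": -0.001, "dy": 0.0005, "dz": 0.01, "rx": 0, "ry": 0, "rz": 0}, {"dx": -0.001, "dy": 0.0005, "dz": 0.025, "rx": 0, "ry": 0, "rz": 0}, {"dx": -0.001, "dy": 0.0005, "dz": 0.04, "rx": 0, "ry": 0, "rz": 0}, {"dx": -0.001, "dy": 0.0005, "dz": 0.04, "rx": 0, "ry": 0, "rz": 0}, {"dx": -0.001, "dy": 0.0005, "dz": 0.04, "rx": 0, "ry": 0, "rz": 0}]'

```text
time: 15.0
position: [0.487, -0.2381, 0.2004]
tool_rot: [0.807, 0.59, -0.0, -0.0]
ft_force: [-0.3, -0.2, -0.2]
grip_width: 0.0192
```

```bash
python3 - <<'E'
from h import *
from rig import viewer
plan([([.4867,-.2381,.168],-.3099)])
for n in ["wrist","scene"]:
    c=viewer.camera(n); cv2.imwrite(f"pics/{n}14.png",c["img"])
    if n=="scene": crop(c,"pics/scene14c.png",165,110,70,75,8)
E
```

```text
t 15.0 pos [ 0.487  -0.2381  0.2004] yawy -0.3084 w 0.0192 F [-0.29 -0.21 -0.22] q [-0.66  0.47  1.68 -0.    0.99 -0.35]
d [-0.0001 -0.0003  0.0324] r [-0.03 -0.01  0.09]
```

View pics/scene14c.png

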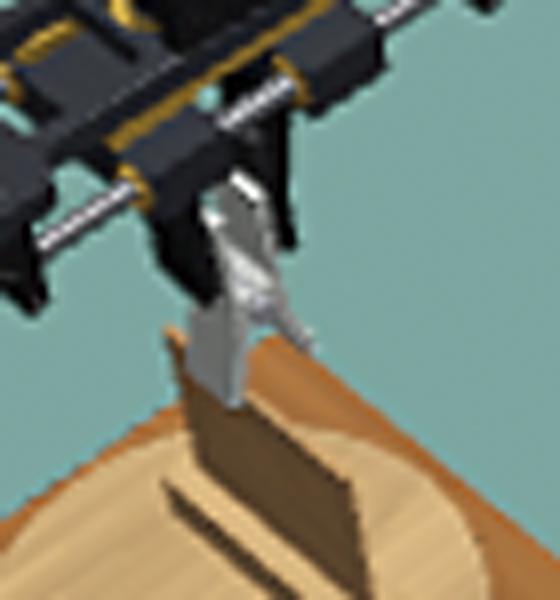

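View pics/wrist14.png

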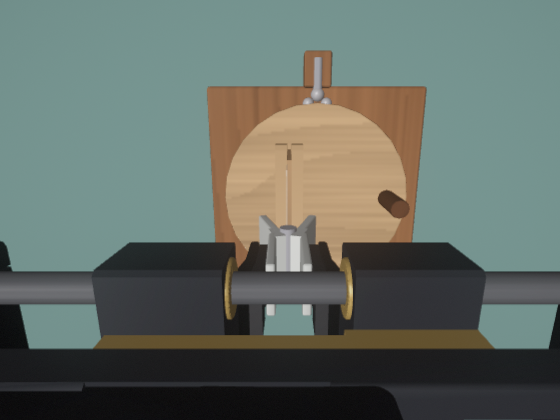

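Seen from the wrist, the card edge at column 289 is centred between the jaws at 262 and 315. I'll lower the last 32 mm slowly.

Request:
step_arm --targets '[{"dx": 0, "dy": 0, "dz": 0.008, "rx": 0, "ry": 0, "rz": 0}, {"dx": 0, "dy": 0, "dz": 0.017, "rx": 0, "ry": 0, "rz": 0}, {"dx": 0, "dy": 0, "dz": 0.025, "rx": 0, "ry": 0, "rz": 0}, {"dx": 0, "dy": 0, "dz": 0.032, "rx": 0, "ry": 0, "rz": 0}, {"dx": 0, "dy": 0, "dz": 0.032, "rx": 0, "ry": 0, "rz": 0}]'

```text
time: 15.72
position: [0.4868, -0.2381, 0.1681]
tool_rot: [0.807, 0.59, -0.0, -0.001]
ft_force: [-0.1, -0.3, 0.3]
grip_width: 0.0193
```

Request:
step_arm --targets '[{"dx": 0, "dy": 0, "dz": 0, "rx": 0, "ry": 0, "rz": 0}, {"dx": 0, "dy": 0, "dz": 0, "rx": 0, "ry": 0, "rz": 0}, {"dx": 0, "dy": 0, "dz": 0, "rx": 0, "ry": 0, "rz": 0}, {"dx": 0, "dy": 0, "dz": 0, "rx": 0, "ry": 0, "rz": 0}, {"dx": 0, "dy": 0, "dz": 0, "rx": 0, "ry": 0, "rz": 0}]'

```text
time: 16.35
position: [0.4869, -0.2381, 0.1682]
tool_rot: [0.807, 0.59, -0.0, -0.0]
ft_force: [1.3, 1.4, -0.4]
grip_width: 0.0198
```

```bash
python3 - <<'E'
from h import *
from rig import viewer,telemetry
plan([([.4867,-.2381,.168],-.3099)])
p=telemetry.get_obs()["position"]; y=np.array([np.cos(-.309),np.sin(-.309),0])
for n in ["wrist","scene"]:
    c=viewer.camera(n); cv2.imwrite(f"pics/{n}15.png",c["img"])
    if n=="scene":
        crop(c,"pics/scene15c.png",165,120,70,75,8)
        for z in (.093,.1,.107): print(z,((proj(c,np.r_[p[:2],z]+.013*y)-[165,120]+.5)*8).round(1))
E
```

```text
t 16.35 pos [ 0.4869 -0.2381  0.1682] yawy -0.3085 w 0.0198 F [ 1.33  1.36 -0.38] q [-0.66  0.52  1.71 -0.    0.91 -0.35]
d [-0.0001 -0.0002  0.0002] r [-0.05 -0.01  0.08]
0.093 [236.5 388.3]
0.1 [233.4 374.3]
0.107 [230.2 360.1]
```

View pics/scene15c.png

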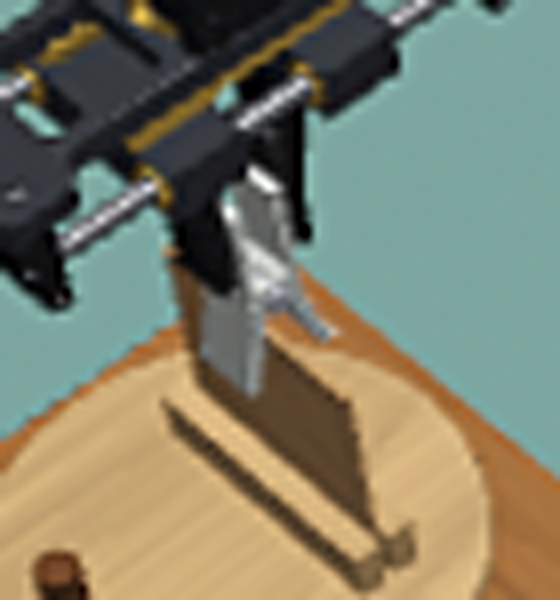

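View pics/wrist15.png

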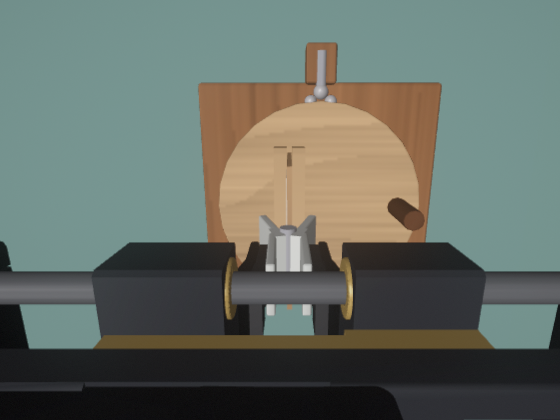

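View pics/scene15.png

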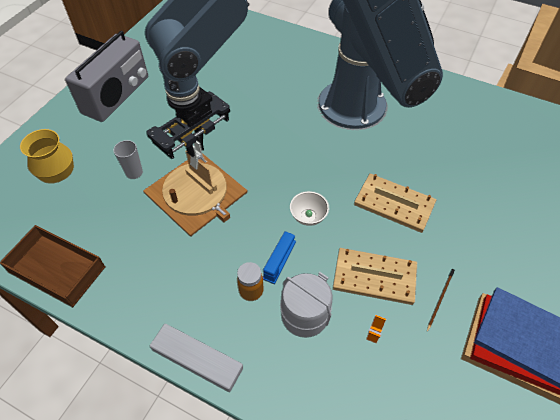

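```bash
python3 - <<'E'
from rig import robot, telemetry
o=telemetry.get_obs(); print(o["time"],o["grip_width"],o["ft_force"],abs(o["joint_velocities"]).max())
print(robot.hand_in())
E
```

```text
16.45 0.019213338623662726 [ 0.1811361  -0.4923548  -0.80817991] 0.001653173708777403
the job is handed in; nothing more can be done
None
```

I turned the stand to its click, took the white clip off the far pegboard, and handed in at 16.45 s with the clip held wide open astride the card. `hand_in()` gives no verdict, so what follows is only what my own checks showed.

- **Turntable:** in the last pictures the plunger still sits between the two pins.
- **Clip opening:** the finger opening reads about 19 to 20 mm at 40 N grip, which means the levers are squeezed parallel and the jaws fully open.
- **Clip position:**
  - The jaws straddle the card symmetrically: card edge at column 289, jaws at 262 and 315 in the wrist picture.
  - I put the tips 15 to 18 mm below the card's top edge. The image measurement (about 18 mm) and the grasp geometry (about 13 to 15 mm) differ by 3 to 5 mm. Both are inside the 6 to 27 mm limits.
- **Forces and motion:** the arm was at rest. The wrist force varied between readings by about 1 to 2 N with nothing touching, so it cannot confirm the 1 N limit on the card and stand. The pictures show no contact.
- **Other things on the desk:** none had visibly moved in the last scene picture.

One move call was refused because some numbers were missing, so I sent it again. The first push stopped just short of the click, and a second small push completed it.

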